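Roll a capacitor up into its test cradle and bolt it in

ROBOT

A 6-joint arm with a two-finger parallel gripper is mounted at the origin on the work surface. World frame = base frame: x ahead of the robot, y to its left, z up, the work surface at z = 0. Lengths are in m, angles in rad, forces in N, time in s.
With the tool pointing down it reaches from about 0.325 to 0.775 m from the base axis. Payload 5.5 kg.
Tool frame: the origin (TCP) lies between the finger pads; the fingertips stand ahead of it and the grasp point (between the pads) is the TCP (manip.tip_reach is the z of the fingertips in the tool frame, in m); z points along the fingers, y is the direction in which the jaws open and shut (so a half turn about z gives the same grasp; the last joint's range is limited). The gripper opens to 85 mm and grips with 20 to 120 N. Pads are 22 mm wide; open, the fingers measure 114 mm over their backs; the gripper's body (76 mm by 85 mm) begins 54 mm behind the grasp point. The pads swing forward as they close: fully open they stand 13 mm farther back than shut.
Start: joints at [1.24, 0.091, 1.231, -0, 1.82, -0.057], TCP at [0.162, 0.578, 0.25] pointing down, gripper open.
Joint ranges: [-2.87, 2.87], [-0.86, 2.18], [0.17, 2.46], [-1.51, 4.65], [0.06, 2.69], [-2.65, 2.65]. Speed limits (rad/s): [2.57, 2.57, 3.01, 3.14, 3.14, 3.14].

INTERFACE

Orientations are given as a 3x3 rotation matrix whose columns are the frame's x, y, z axes.
In Python, from cell import manip, hand, solver, readout, camera, get_calibration gives the robot as it stands. The module is installed in compiled form; this text tells all that it offers. Calls block until the motion is done:
- manip.movep(position, orientation): joint-space move of the TCP to a pose.
- manip.move_linear(position, frame=None, vel=0.15): straight line of the TCP; frame=None keeps the orientation; vel is the mean speed in m/s.
- manip.move_j(angles): joint-space move.
- hand.release() and hand.close_gripper(strength=None): open the fingers fully, or close them until they stop; strength is the grip in N (None keeps the last).
- manip.pause(seconds).
- solver.ik(position, orientation): joint angles nearest the present ones, or None.
- readout.sense(): the state.
- camera(name): name is "scene" or "side" or "wrist"; returns the picture (420x560x3 uint8, red, green, blue); there is no depth.
- get_calibration(name): a dict with "fovy" (degrees; the focal length in pixels is half the picture's height over the tangent of half this angle, whatever the lens; pixels are square), "cx", "cy" (the principal point, pixels), "R" (3x3) and "t" (3): a world point X has camera coordinates R X + t. Camera axes: x right, y down, z forward; pixel columns grow to the right and rows downward; lengths in m; the calibration is good to about 2 mm. The wrist camera is an equidistant fisheye: a pixel r from the principal point sees the ray r / f radians off the axis. A picture is of the moment at which its call begins: read the wrist's pose just before it. get_calibration takes no time and is no camera call; for the wrist camera it gives the pose at the moment of the call.
A pose or a line that the arm cannot do raises manip.PlanningError and nothing moves.
- manip.close_job(): hands the job in, once; it reports no verdict.
The state is a dict: "time": time; "joint_pos": joint angles; "qvel": joint speeds; "tau": joint torques, N m; "tool_pos": TCP position; "ee_rot": TCP orientation; "force": force on the tool from outside, world axes, zero at the start; "wrist_torque": the same for the moment, N m; "opening": opening from 0.0 (shut) to 1.0 (fully open).
Only numpy, scipy, OpenCV 4.12 (cv2) and the standard library are available. Lean on these libraries where they do the work, as an engineer would, in place of code of your own. Each camera call takes 0.05 s, during which the arm holds its last target.

TASK

With the fingertips only, slowly push the lying capacitor up the ramp of the test cradle, over the crest and fully home against the end stop; keep the fingers behind it all the way so that it never runs free or rolls back, and do not lift it. Then push the upright pin of the steel bolt on the cradle's left side inwards, until the bolt is fully across behind the capacitor. Leave the other things on the table alone.

Things in the scene. Friction and masses are not known exactly. Their poses are not given: they have to be found in the camera images.
- capacitor: Plain aluminium cylinder, 50 mm in diameter and 100 mm long overall, with a black end cap, about 0.15 to 0.31 kg, lying across the cradle's foot. Origin on its axis at mid-length; its own y axis is the cylinder's axis, parallel to the cradle's y to within 0.05 rad at the start (x and z turn as it rolls). It rolls easily.
- cradle: Fixed low cradle, a straight lane rising along its +x, away from the robot. Origin on the table under the lane's centre line; z up, y left looking uphill. Lane 110 mm wide between 8 mm plywood side rails (tops at z = 34 mm). From x = -155 to -60 mm a flat foot (surface at z = 6 mm), with a lip behind it to x = -160 (top z = 12).
- ramp_foot (a point): Where the flat foot ends and the ramp begins, on the lane's surface: x = -60, z = 6 mm in the cradle's frame. The ramp rises from here at about 8 degrees to the crest.
- crest (a point): Top edge of the ramp, on the lane's surface: x = 55, z = 22 mm in the cradle's frame. Beyond it the seat slopes 5 degrees down to the upright end stop, face at x = 105 mm, 12 mm thick, top at z = 75 mm with two small terminal posts up to z = 87. Past the crest the capacitor stays by itself against the stop.
- bolt_guide (a point): Top centre of the bolt's fixed guide block, outside the left rail: 40 mm (x) by 30 mm (y), at x = 44, y = 79 mm in the cradle's frame, top at z = 64 mm.
- home (a point): The point where the capacitor's mid-axis point lies when it is fully home against the stop: 80 mm along x, 0 in y, 45 mm up in the cradle's frame. While on the flat foot the axis is 31 mm up.
- bolt_pin (a point): Centre of the top of the bolt's upright round pin: 12 mm in diameter with a 14 mm black top, standing from z = 50 to z = 100 mm in the cradle's frame; at bolt value 0 it is 167 mm to the left (+y) and 44 mm along x from the cradle's origin. It moves with the bolt, and can be pushed from its outer (+y) side.
- bolt (a joint): Travel in m: 0 drawn back, 0.065 fully across (mechanical end); grows as the pin is pushed towards the cradle's -y. A 12 mm square steel bar (z = 38 to 50 mm) with 1.5 N of friction that stays where it is left. Its inner end is at y = 68 mm minus this value. It passes 5 mm behind a capacitor that is fully home, and runs against the end of one that is not.
- multimeter: Orange multimeter lying flat, 135 x 72 x 32 mm, origin under its centre; not to be moved.
- lampholder: Black lamp holder standing upright, 54 mm across at its foot and 62 mm high, origin under its centre; not to be moved.
- socket: White wall socket lying face up, 80 x 80 x 36 mm, origin under its centre; not to be moved.
- screwdriver: Red-handled screwdriver lying flat, about 200 mm long, along its x axis; not to be moved.

How it is judged:
On the way, in this order (a step that is already met when the one before it is completed fails the run):
1. the capacitor is on the upper half of the ramp with the bolt still drawn back (x of capacitor in the frame of cradle between 0 and 0.05 m and value of joint bolt below 0.015 m), for 0.1 s.
2. the capacitor lies fully home against the stop with the bolt still drawn back (x of capacitor in the frame of cradle between 0.075 and 0.087 m and y of capacitor in the frame of cradle between -0.012 and 0.012 m and z of capacitor in the frame of cradle between 0.038 and 0.051 m and angle between the y axis of capacitor and the y axis of cradle, either way round below 0.1 rad and linear speed of capacitor below 0.02 m/s and value of joint bolt below 0.015 m), for 0.2 s.
3. the bolt is across behind the capacitor, which is still home (x of capacitor in the frame of cradle between 0.075 and 0.087 m and y of capacitor in the frame of cradle between -0.012 and 0.012 m and z of capacitor in the frame of cradle between 0.038 and 0.051 m and angle between the y axis of capacitor and the y axis of cradle, either way round below 0.1 rad and linear speed of capacitor below 0.02 m/s and value of joint bolt above 0.057 m), for 0.2 s.
At the end, for the whole second after the job is handed in: The capacitor rests in the seat with its axis 75 to 87 mm along the cradle's x (home is 80), within 12 mm of the lane's middle, square to the lane within 0.1 rad and at rest, and the bolt is at least 57 of its 65 mm across behind it (all of step 3); the robot touches nothing.
It fails at once if the capacitor runs or rolls back free on the ramp: faster than 0.12 m/s with no finger touching it (x of capacitor in the frame of cradle between -0.045 and 0.05 m and contact force between the fingers and capacitor below 0.01 N and linear speed of capacitor above 0.12 m/s).
It fails at once if the capacitor is lifted about 15 mm or more off the cradle (z of capacitor in the frame of cradle above 0.062 m or (x of capacitor in the frame of cradle below 0 m and z of capacitor in the frame of cradle above 0.055 m)).
It fails at once if another thing (multimeter, lamp holder, socket, screwdriver) is moved more than 20 mm (distance of any of multimeter, lampholder, socket, screwdriver from where it was at the start of the episode above 0.02 m).
It also fails if it takes over 53 s, if anything falls off the work surface, if the arm or the gripper's body presses on something with over 40 N, if the wrist force passes 120 N, or if a joint passes its speed limit or range.

## Working session

There is one attempt and no reset: what is moved stays moved. The work goes in short steps, each a Python script; the robot and the scene stay as the last script left them, time stands still between calls to the robot, and variables do not carry over. Pictures are saved under pics/ and viewed, and the job is handed in when it is done.

```bash
mkdir -p pics; ls; python3 - <<'E'
from cell import manip, hand, solver, readout, camera, get_calibration
import cv2
print(readout.sense()); print(manip.tip_reach)
for n in ("scene","side","wrist"):
    im=camera(n); cv2.imwrite(f"pics/{n}0.png",im[:,:,::-1]); print(n,get_calibration(n))
E
```

```text
pics
{'time': 0.0, 'joint_pos': array([ 1.24029412e+00,  9.18620550e-02,  1.23192265e+00,  7.89675873e-06,
        1.81978917e+00, -5.67047340e-02]), 'qvel': array([-0.00080551, -0.0004613 ,  0.00099422, -0.00129096,  0.00060258,
       -0.00144959]), 'tau': array([-3.58168763e-03, -4.58752441e+01, -4.18004179e+01, -3.17360464e-04,
        1.22208690e-02,  8.24289373e-06]), 'tool_pos': array([0.16215375, 0.57741114, 0.24912816]), 'ee_rot': array([[-9.62751530e-01,  2.70386887e-01, -6.50178926e-04],
       [ 2.70387642e-01,  9.62749719e-01, -1.87150637e-03],
       [ 1.19928798e-04, -1.97759596e-03, -9.99998037e-01]]), 'force': array([-0.50297604, -0.27415583,  0.74647986]), 'wrist_torque': array([-0.01431032,  0.02355808,  0.00770189]), 'opening': 1.0028160549882295}
0.019
scene {'fovy': 44.46734149965465, 'cx': 283.54431355787113, 'cy': 216.85358832975615, 'R': array([[-0.81050619,  0.58570191, -0.00574397],
       [ 0.42295221,  0.57844948, -0.69750099],
       [-0.40520506, -0.56775829, -0.7165608 ]]), 't': array([ 0.47573663, -0.16218371,  1.39697007])}
side {'fovy': 54.49510677982702, 'cx': 281.3420848036296, 'cy': 206.6516534434139, 'R': array([[-0.86971407, -0.49324238, -0.01758954],
       [-0.3700478 ,  0.67524372, -0.63805215],
       [ 0.32659159, -0.54841396, -0.76979222]]), 't': array([0.47095177, 0.28124981, 0.72499669])}
wrist {'fovy': 65.70646984690485, 'cx': 284.7232692007391, 'cy': 211.15516531610893, 'R': array([[ 2.71763485e-01,  9.62363932e-01, -5.20775445e-04],
       [ 9.22361111e-01, -2.60312550e-01,  2.85459903e-01],
       [ 2.74580750e-01, -7.80579210e-02, -9.58390512e-01]]), 't': array([-0.60012654, -0.03717716,  0.37914594])}
```

View pics/scene0.png

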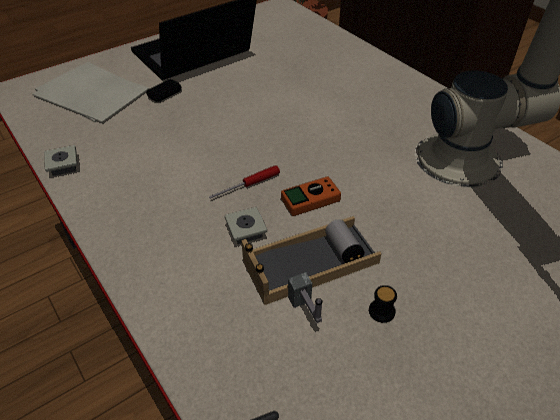

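View pics/side0.png

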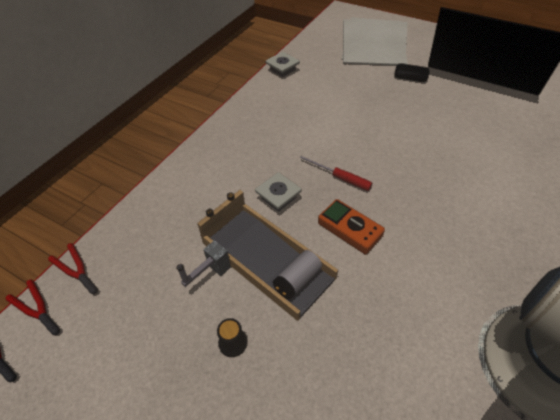

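View pics/wrist0.png

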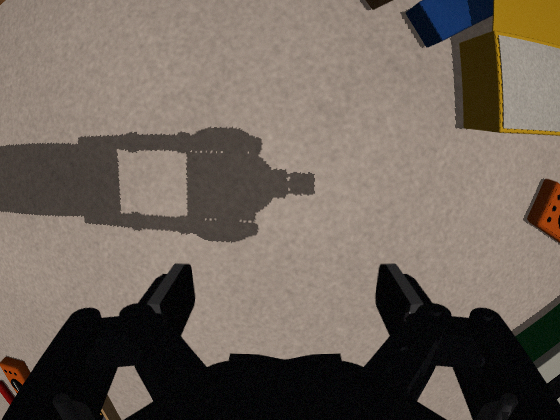

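The scene view shows the cradle at about (245–380, 220–300) with the capacitor at its foot (345,240) and the pin at (318,302). The side view shows the cradle at (200–335, 195–310) and the pin at (182,268). I'll enlarge both to pick points.

```bash
python3 - <<'E'
import cv2
a=cv2.imread("pics/scene0.png")[210:330,230:390]; b=cv2.imread("pics/side0.png")[185:315,170:345]
cv2.imwrite("pics/sc_z.png",cv2.resize(cv2.convertScaleAbs(a,alpha=1.6),None,fx=5,fy=5,interpolation=cv2.INTER_CUBIC))
cv2.imwrite("pics/si_z.png",cv2.resize(cv2.convertScaleAbs(b,alpha=1.6),None,fx=4.5,fy=4.5,interpolation=cv2.INTER_CUBIC))
E
```

```text
(no output)
```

View pics/sc_z.png

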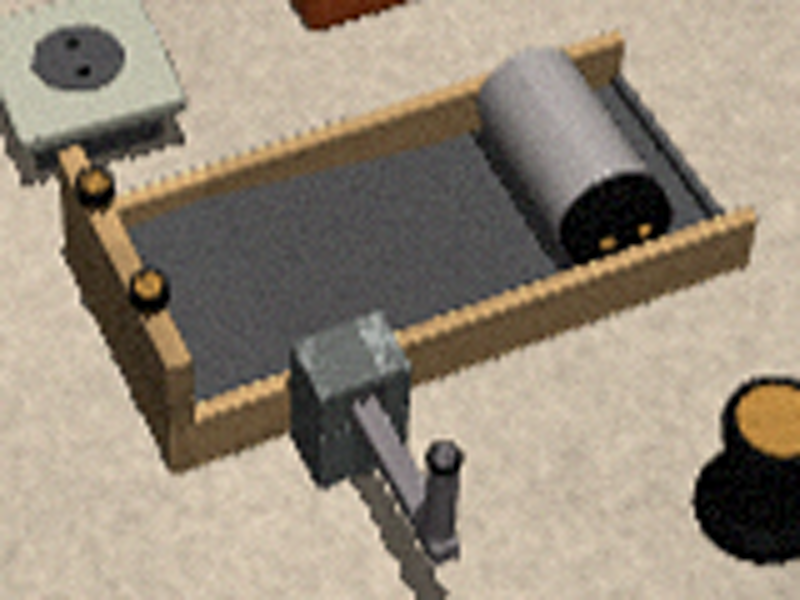

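View pics/si_z.png

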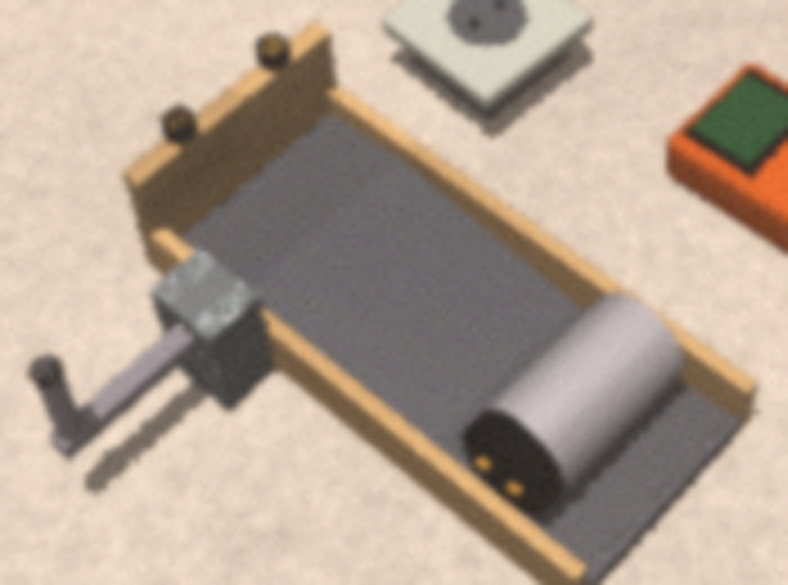

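```bash
cat > h.py <<'E'
import numpy as np, cv2
from scipy.optimize import least_squares
from cell import manip, hand, solver, readout, camera, get_calibration
cal={n:get_calibration(n) for n in("scene","side")}
def proj(n,X):
    c=cal[n];f=210/np.tan(np.radians(c["fovy"]/2));p=np.atleast_2d(X)@c["R"].T+c["t"]
    return np.c_[c["cx"]+f*p[:,0]/p[:,2],c["cy"]+f*p[:,1]/p[:,2]]
def ray(n,uv):
    c=cal[n];f=210/np.tan(np.radians(c["fovy"]/2))
    d=c["R"].T@np.array([(uv[0]-c["cx"])/f,(uv[1]-c["cy"])/f,1]);return -c["R"].T@c["t"],d/np.linalg.norm(d)
def onz(n,uv,z):
    o,d=ray(n,uv);return o+d*(z-o[2])/d[2]
def tri(a,b):
    A=np.zeros((3,3));v=np.zeros(3)
    for n,uv in(("scene",a),("side",b)):
        o,d=ray(n,uv);P=np.eye(3)-np.outer(d,d);A+=P;v+=P@o
    return np.linalg.solve(A,v)
S=lambda u,v:np.array([(u+.5)/5-.5+230,(v+.5)/5-.5+210])
D=lambda u,v:np.array([(u+.5)/4.5-.5+170,(v+.5)/4.5-.5+185])
E
cat > fit.py <<'E'
from h import *
G={(44,167,100):((444,452),(46,368)),(24,64,64):((380,315),(262,295)),(64,64,64):((292,348),(205,253)),
(24,94,64):((408,376),(213,333)),(64,94,64):((312,397),(155,292))}
for k,(a,b) in G.items(): print(k,tri(S(*a),D(*b)).round(4))
for nm,a,b in(("Lend",(755,212),(583,572)),("Rend",(622,38),(755,385)),("stopL",(165,370),(128,178))): print(nm,tri(S(*a),D(*b)).round(4))
def W(p,k):
    c,s=np.cos(p[2]),np.sin(p[2]);k=np.array(k)/1000
    return np.array([p[0]+c*k[0]-s*k[1],p[1]+s*k[0]+c*k[1],k[2]])
def res(p): return np.concatenate([np.r_[proj("scene",W(p,k))[0]-S(*a),proj("side",W(p,k))[0]-D(*b)] for k,(a,b) in G.items()])
r=least_squares(res,[.45,.2,0.3],loss="soft_l1");print(r.x,res(r.x).reshape(-1,4).round(1))
E
python3 fit.py
```

```text
(44, 167, 100) [0.6459 0.1933 0.0976]
(24, 64, 64) [0.6064 0.103  0.0587]
(64, 64, 64) [0.6441 0.0943 0.0556]
(24, 94, 64) [0.6147 0.1307 0.0562]
(64, 94, 64) [0.6521 0.1207 0.0555]
Lend [0.4247 0.1377 0.0298]
Rend [0.3996 0.0211 0.0281]
stopL [0.6958 0.0805 0.0653]
[ 0.56673797  0.04656492 -0.23829954] [[ 0.5  2.  -3.3  0.7]
 [ 0.1 -2.4 -0.1 -0.5]
 [-0.4 -3.  -0.5 -2.3]
 [ 0.6 -3.7 -0.5  0.4]
 [ 1.4 -1.7 -0.7 -1.9]]
```

```bash
cat >> h.py <<'E'
def Rz(yaw): # tool down, tool y = cradle y, tool x = -cradle x
    c,s=np.cos(yaw),np.sin(yaw); return np.array([[-c,-s,0],[-s,c,0],[0,0,-1.]])
def wpix(c,X):
    f=210/np.tan(np.radians(c["fovy"]/2));p=c["R"]@X+c["t"];th=np.arctan2(np.hypot(p[0],p[1]),p[2]);ph=np.arctan2(p[1],p[0])
    return np.array([c["cx"]+f*th*np.cos(ph),c["cy"]+f*th*np.sin(ph)])
def wray(c,uv):
    f=210/np.tan(np.radians(c["fovy"]/2));dx,dy=uv[0]-c["cx"],uv[1]-c["cy"];r=np.hypot(dx,dy);th=r/f
    d=c["R"].T@np.array([np.sin(th)*dx/r,np.sin(th)*dy/r,np.cos(th)]);return -c["R"].T@c["t"],d
def wonz(c,uv,z):
    o,d=wray(c,uv);return o+d*(z-o[2])/d[2]
E
python3 - <<'E'
from h import *
c=get_calibration("wrist");s=readout.sense()
C=-c["R"].T@c["t"];print(C,s["ee_rot"].T@(C-s["tool_pos"]),(s["ee_rot"].T@c["R"].T).round(3))
hand.close_gripper()
for k in[(.44,.0)]:
    p=np.array([.46,.11,.30])
    manip.movep(p,Rz(-.238)); 
    c=get_calibration("wrist");im=camera("wrist");cv2.imwrite("pics/w1.png",im[:,:,::-1]);np.save("w1.npy",c,allow_pickle=True)
s=readout.sense();print(s["time"],s["tool_pos"],s["opening"])
E
```

```text
[0.09327707 0.5974578  0.37366993] [ 0.07175874  0.00041118 -0.12431556] [[-0.001 -0.958 -0.286]
 [ 1.    -0.002  0.001]
 [-0.001 -0.286  0.958]]
2.975 [0.45991336 0.11072845 0.29987408] -0.003646756410514453
```

View pics/w1.png

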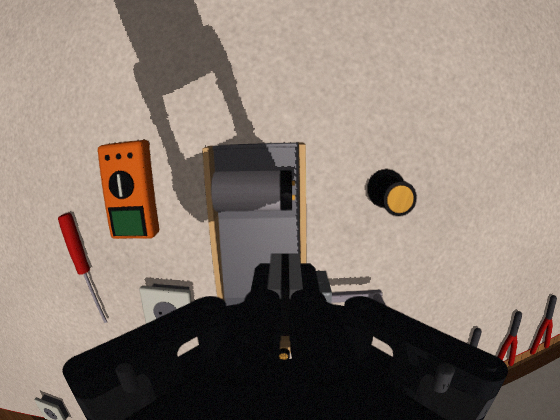

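The wrist picture shows the open foot of the cradle (206–306, 145) with the capacitor at about (252,190). The fingers hide the guide block. I'll enlarge it.

```bash
python3 - <<'E'
import cv2
b=cv2.imread("pics/w1.png")[135:285,195:325]
cv2.imwrite("pics/w1z.png",cv2.resize(cv2.convertScaleAbs(b,alpha=2),None,fx=4,fy=4,interpolation=cv2.INTER_CUBIC))
E
```

```text
(no output)
```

View pics/w1z.png

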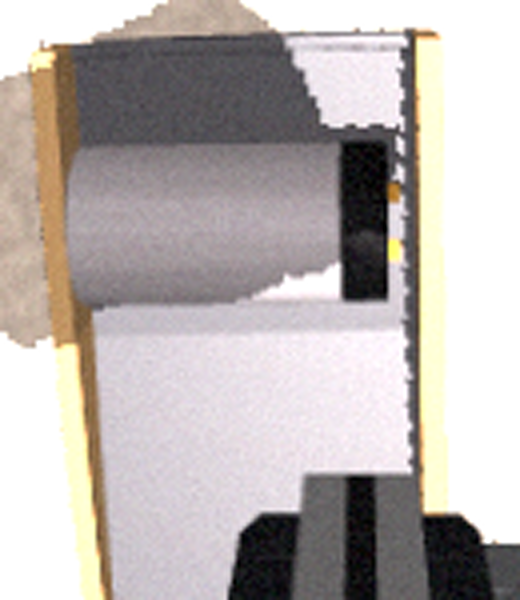

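```bash
python3 - <<'E'
from h import *
c=np.load("w1.npy",allow_pickle=True).item()
P=lambda u,v:np.array([(u+.5)/4-.5+195,(v+.5)/4-.5+135])
q={n:wonz(c,P(*p),.034)[:2] for n,p in dict(Ri0=(55,46),Ri1=(97,590),Ro0=(32,50),Ro1=(80,590),Li0=(416,32),Li1=(423,510),Lo0=(440,32),Lo1=(448,510)).items()}
for n in q:print(n,q[n].round(4))
for k in("Ri","Ro","Li","Lo"):
    d=q[k+"1"]-q[k+"0"];print(k,np.arctan2(d[1],d[0]))
yw=-.24;ux=np.array([np.cos(yw),np.sin(yw)]);uy=np.array([-ux[1],ux[0]])
m=(q["Lo0"]+q["Ro0"])/2;print(m,m+.16*ux,[(v-m)@uy for v in q.values()],[(v-m)@ux for v in q.values()])
# capacitor: front/back silhouettes at axis height 31
for p in[(200,143),(200,303),(70,225),(388,220)]:
    w=wonz(c,P(*p),.031)[:2];print(p,w,(w-m-.16*ux)@ux,(w-m)@uy)
print(-c["R"].T@c["t"])
E
```

```text
Ri0 [0.401 0.03 ]
Ri1 [ 0.5812 -0.0117]
Ro0 [0.4002 0.0227]
Ro1 [ 0.58   -0.0177]
Li0 [0.4242 0.1372]
Li1 [0.5767 0.1044]
Lo0 [0.4258 0.1442]
Lo1 [0.5787 0.1125]
Ri -0.22779460120374065
Ro -0.22089628054738344
Li -0.2118738157206284
Lo -0.20471422904059983
[0.41302455 0.0834436 ] [0.56843863 0.04541118] [np.float64(-0.05472498356088765), np.float64(-0.05246697572860443), np.float64(-0.06205707624561754), np.float64(-0.058537825207243294), np.float64(0.05486970141241387), np.float64(0.05925758461793637), np.float64(0.06205707624561753), np.float64(0.06756662416491863)] [np.float64(0.001018541506803832), np.float64(0.18601009666965754), np.float64(0.0020294095724484925), np.float64(0.18622510598313036), np.float64(-0.0019656712559520013), np.float64(0.1540002444223153), np.float64(-0.0020294095724485463), np.float64(0.1540465655326825)]
(200, 143) [0.44173282 0.06516121] -0.12776879831333607 -0.010934350679469572
(200, 303) [0.49114174 0.05156033] -0.07654307627604971 -0.012400768543130589
(70, 225) [0.45660455 0.01806241] -0.10212780972225263 -0.05314815033625801
(388, 220) [0.47912827 0.11555421] -0.10342372894199021 0.04690328329941179
[0.39032187 0.12787005 0.42416788]
```

```bash
python3 - <<'E'
from h import *
manip.movep(np.array([.60,.07,.30]),Rz(-.215)); manip.pause(.2)
c=get_calibration("wrist");im=camera("wrist");cv2.imwrite("pics/w2.png",im[:,:,::-1]);np.save("w2.npy",c,allow_pickle=True)
b=im[130:290,200:400,::-1]
cv2.imwrite("pics/w2z.png",cv2.resize(cv2.convertScaleAbs(b,alpha=1.8),None,fx=3.75,fy=3.75,interpolation=cv2.INTER_CUBIC))
s=readout.sense();print(s["time"],s["tool_pos"],s["joint_pos"])
E
```

```text
3.8583 [0.59930633 0.07065415 0.30119674] [ 6.09510282e-02  1.16240854e-01  1.11328293e+00  5.67805872e-05
  1.91032439e+00 -1.29585353e+00]
```

View pics/w2.png

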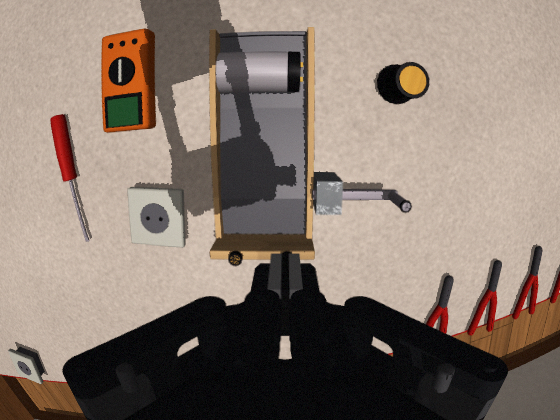

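View pics/w2z.png

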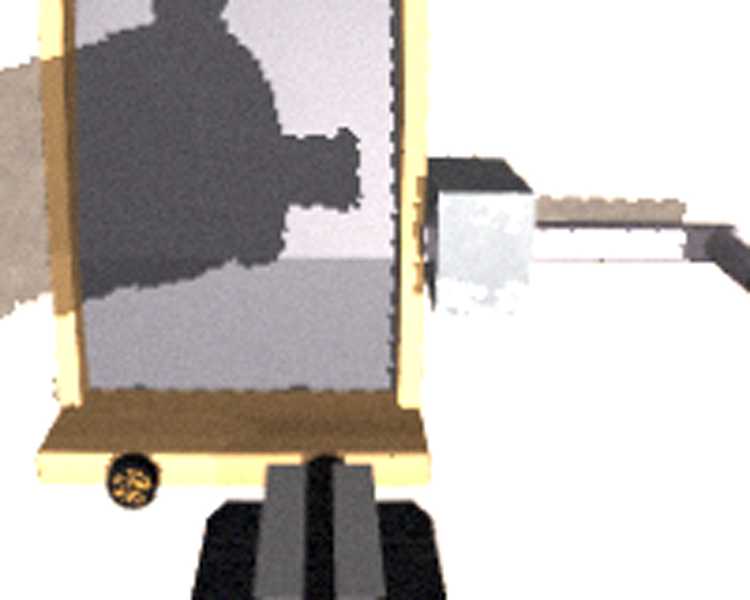

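```bash
python3 - <<'E'
from h import *
c=np.load("w2.npy",allow_pickle=True).item();c1=np.load("w1.npy",allow_pickle=True).item()
P=lambda u,v:np.array([(u+.5)/3.75-.5+200,(v+.5)/3.75-.5+130]);P1=lambda u,v:np.array([(u+.5)/4-.5+195,(v+.5)/4-.5+135])
O=[(c,P(40,452),(105,-63,75)),(c,P(430,455),(105,63,75)),(c,P(438,192),(24,64,64)),(c,P(530,192),(24,94,64)),(c,P(528,313),(64,94,64)),(c,P(438,313),(64,64,64)),
(c,np.array([406.,207]),(44,167,100)),(c,np.array([210.,30]),(-160,-63,34)),(c,np.array([313.5,28]),(-160,63,34)),(c1,P1(32,50),(-160,-63,34)),(c1,P1(440,32),(-160,63,34))]
M=[];
for cc,p,k in O:
    w=wonz(cc,p,k[2]/1000);M.append(w[:2]);print(k,w.round(4))
K=np.array([o[2][:2] for o in O])/1000;M=np.array(M)
def f(p):
    C,s=np.cos(p[2]),np.sin(p[2]);return (np.c_[p[0]+C*K[:,0]-s*K[:,1],p[1]+s*K[:,0]+C*K[:,1]]-M).ravel()
r=least_squares(f,[.57,.045,-.21],loss="soft_l1",f_scale=.003);print(r.x,(f(r.x).reshape(-1,2)*1000).round(1))
x0,y0,yw=r.x;ux=np.array([np.cos(yw),np.sin(yw)]);uy=np.array([-ux[1],ux[0]])
for n,cc,ps in(("w1",c1,[P1(200,143),P1(200,303),P1(70,225),P1(388,220)]),("w2",c,[(255,52),(255,93),(216.5,72),(300,72)])):
  for p in ps:
    o=-cc["R"].T@cc["t"]; w=wonz(cc,p,.031);d=w[:2]-r.x[:2];print(n,(d@ux).round(4),(d@uy).round(4))
E
```

```text
(105, -63, 75) [ 0.6603 -0.0328  0.075 ]
(105, 63, 75) [0.687 0.088 0.075]
(24, 64, 64) [0.6076 0.1066 0.064 ]
(24, 94, 64) [0.6134 0.1343 0.064 ]
(64, 94, 64) [0.6513 0.1271 0.064 ]
(64, 64, 64) [0.6452 0.0993 0.064 ]
(44, 167, 100) [0.6482 0.1964 0.1   ]
(-160, -63, 34) [0.402  0.0226 0.034 ]
(-160, 63, 34) [0.4293 0.1437 0.034 ]
(-160, -63, 34) [0.4002 0.0227 0.034 ]
(-160, 63, 34) [0.4258 0.1442 0.034 ]
[ 0.57025728  0.04895715 -0.21417768] [[-0.8 -2.1]
 [-0.8  0.2]
 [-0.3 -0.2]
 [ 0.3  1.5]
 [ 1.4  0.1]
 [ 1.2 -1.4]
 [ 0.6  6.4]
 [-1.5 -1.2]
 [-2.   0.8]
 [ 0.3 -1.3]
 [ 1.5  0.3]]
w1 -0.129 -0.0115
w1 -0.0779 -0.0143
w1 -0.1045 -0.0543
w1 -0.1032 0.0457
w2 -0.128 -0.007
w2 -0.0771 -0.0071
w2 -0.105 -0.0537
w2 -0.1025 0.0466
```

```bash
cat >> h.py <<'E'
X0,Y0,YW=0.5702,0.0490,-0.2142
UX=np.array([np.cos(YW),np.sin(YW)]);UY=np.array([-UX[1],UX[0]])
def cw(x,y,z): return np.r_[np.array([X0,Y0])+x*UX+y*UY,z]   # cradle -> world
def tc(): 
    s=readout.sense();d=s["tool_pos"][:2]-[X0,Y0];F=s["force"];return np.r_[s["time"],d@UX,d@UY,s["tool_pos"][2],F[:2]@UX,F[:2]@UY,F[2]].round(4)
def axis(x): # cap axis height
    return .031 if x<-.062 else .031+(x+.062)*np.tan(np.radians(8)) if x<.052 else .046
def shot(n,k,x0=230,y0=190,w=160,h=120,s=5):
    im=camera(n);cv2.imwrite(f"pics/{k}.png",cv2.resize(cv2.convertScaleAbs(im[y0:y0+h,x0:x0+w,::-1],alpha=1.6),None,fx=s,fy=s,interpolation=cv2.INTER_CUBIC))
E
python3 - <<'E'
from h import *
R=Rz(YW)
manip.movep(cw(-.167,-.003,.12),R)
manip.move_linear(cw(-.167,-.003,.040),R,vel=.08);print(tc())
for x in(-.142,-.135,-.125,-.115,-.105):
    manip.move_linear(cw(x,-.003,axis(x+.036)+.008),R,vel=.03);print(x,tc())
shot("side","p1",170,185,175,130,4.5)
c=get_calibration("wrist");im=camera("wrist");cv2.imwrite("pics/w3.png",im[:,:,::-1]);np.save("w3.npy",c,allow_pickle=True)
E
```

```text
[ 6.0417e+00 -1.6660e-01 -2.8000e-03  4.0700e-02  2.6940e-01 -2.9220e-01
 -7.1420e-01]
-0.142 [ 7.025e+00 -1.421e-01 -3.000e-03  3.890e-02  3.112e-01  3.035e-01
 -3.530e-02]
-0.135 [ 7.4083e+00 -1.3490e-01 -3.0000e-03  3.9000e-02  7.0770e-01 -1.7700e-02
 -1.3470e-01]
-0.125 [ 7.8917e+00 -1.2490e-01 -3.0000e-03  3.8900e-02 -1.9700e-02  9.0000e-04
  6.7440e-01]
-0.115 [ 8.375e+00 -1.149e-01 -3.000e-03  3.890e-02  1.477e-01  3.258e-01
  1.200e-02]
-0.105 [ 8.8583e+00 -1.0490e-01 -3.0000e-03  3.8900e-02  2.6110e-01  3.2500e-01
  8.8500e-02]
```

View pics/p1.png

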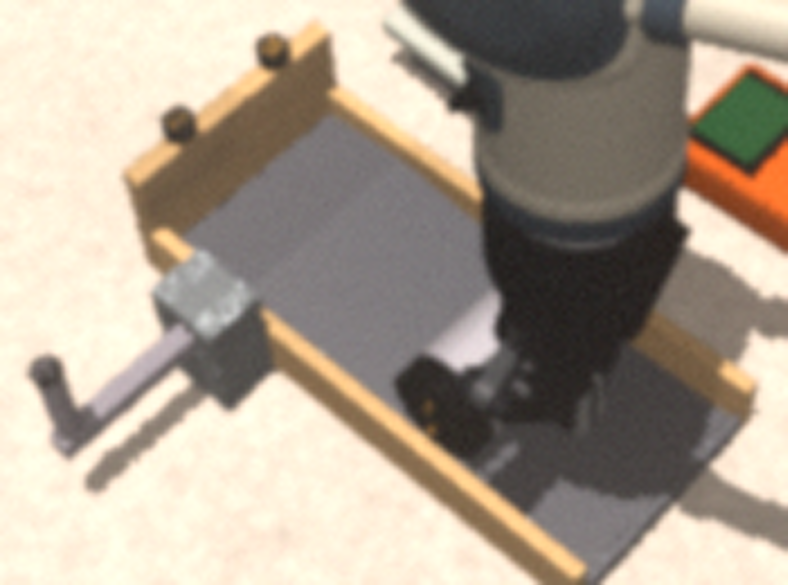

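View pics/w3.png

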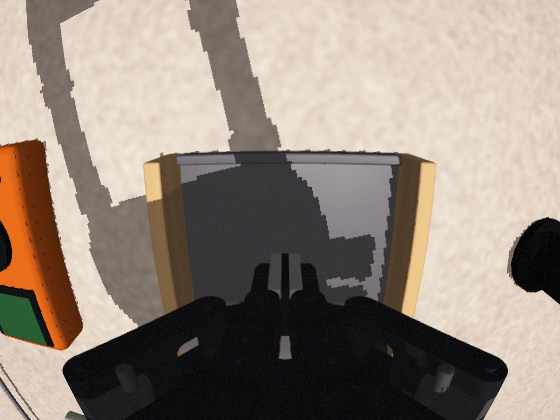

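The side view shows the capacitor rolling ahead of the fingers, with its end cap at about (265,275) in the full picture. I'll carry on up the ramp.

```bash
python3 - <<'E'
from h import *
R=Rz(YW)
for x in(-.098,-.080,-.060,-.045):
    manip.move_linear(cw(x,-.003,axis(x+.036)+.008),R,vel=.03);print(x,tc())
shot("scene","p2",230,190,160,120,5);shot("side","p3",170,185,175,130,4.5)
E
```

```text
-0.098 [ 9.3417e+00 -9.7900e-02 -3.0000e-03  3.8900e-02 -3.1470e-01  3.7920e-01
 -4.6230e-01]
-0.08 [ 1.010e+01 -8.000e-02 -3.000e-03  4.140e-02 -5.118e-01 -5.310e-02
 -1.049e-01]
-0.06 [ 1.0925e+01 -6.0000e-02 -3.0000e-03  4.4200e-02 -2.5340e-01  6.2100e-01
 -2.3450e-01]
-0.045 [ 1.15833e+01 -4.49000e-02 -3.00000e-03  4.63000e-02 -3.03000e-02
  8.64000e-02  3.57800e-01]
```

View pics/p2.png

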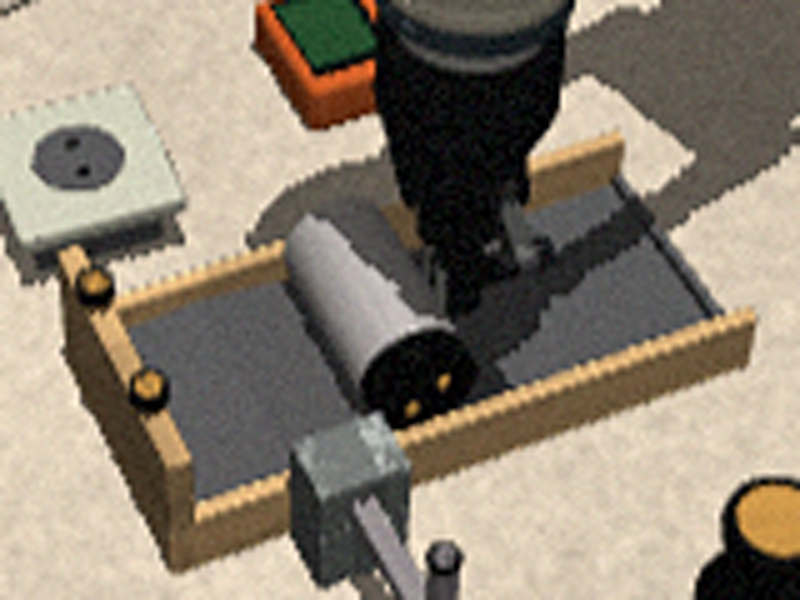

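View pics/p3.png

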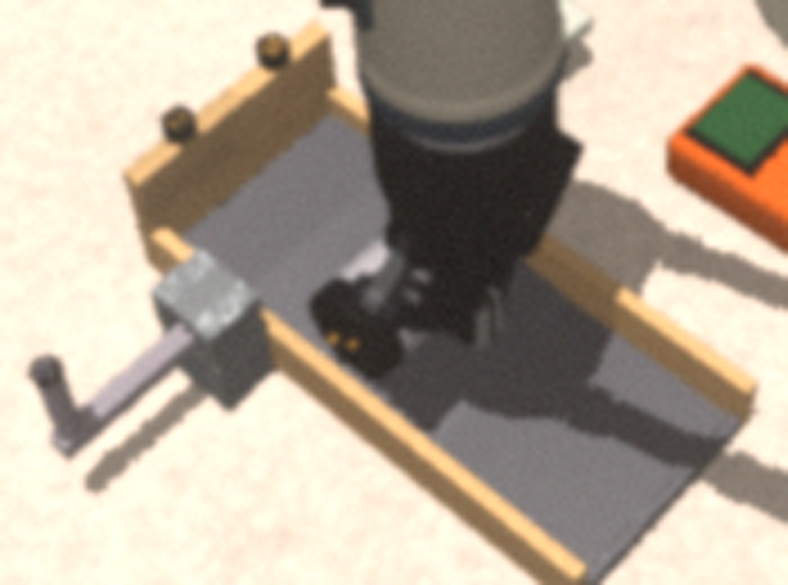

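```bash
python3 - <<'E'
from h import *
S2=lambda u,v:np.array([(u+.5)/5-.5+230,(v+.5)/5-.5+190])
for nm,a,b,z in(("start front",S(482,105),S(560,265),.02),("now front",S2(288,255),S2(362,385),.03),("now top",S2(330,213),S2(450,322),.06),("start top",S(545,46),S(645,168),.05),("lip ref",S2(615,180),S2(718,312),.012),("stop ref",S2(70,262),S2(183,452),.075)):
    p,q=onz("scene",a,z)[:2],onz("scene",b,z)[:2];d=q-p;print(nm,np.arctan2(-d@UX,d@UY).round(3),np.linalg.norm(d).round(3))
w=onz("scene",S2(418,372),axis(-.009))[:2]-[X0,Y0];print("end",w@UX,w@UY)
E
```

```text
start front -0.12 0.099
now front -0.014 0.081
now top 0.258 0.08
start top 0.062 0.083
lip ref 0.03 0.09
stop ref 0.052 0.112
end -0.0081722852996182 0.033599490590987144
```

```bash
python3 - <<'E'
from h import *
shot("scene","p4",275,220,62,62,9)
E
```

```text
(no output)
```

View pics/p4.png

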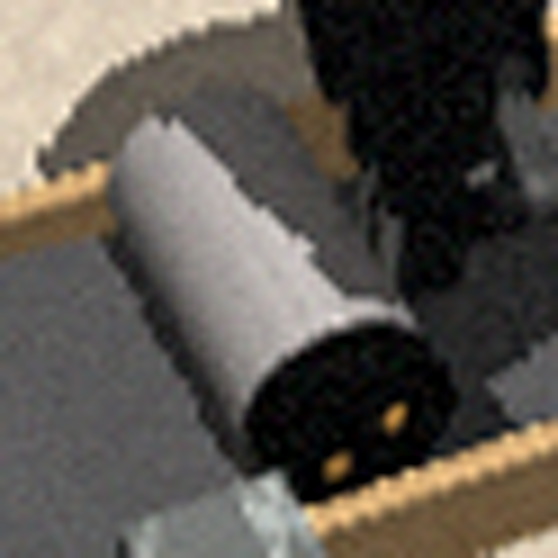

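```bash
python3 - <<'E'
from h import *
def sil(x,y,z,yaw):
    a=UY*np.cos(yaw)-UX*np.sin(yaw);a=np.r_[a,0];b=np.r_[UX*np.cos(yaw)+UY*np.sin(yaw),0];out=[]
    t=np.linspace(0,2*np.pi,200)[:,None]
    for s in(.05,-.05):
        p=proj("scene",cw(x,y,z)+s*a+.025*(np.cos(t)*b+np.sin(t)*[0,0,1]));i=p[:,0].argmin();out+= [p[i],p.mean(0)]
    return out
S4=lambda u,v:np.array([(u+.5)/9-.5+275,(v+.5)/9-.5+220])
n,f,c=S4(246,410),S4(108,180),S4(350,408);print("meas",n,f,c)
for yw in(0,.05,.1,.15):
    o=sil(-.009,-.004,axis(-.009),yw);print(yw,o[0].round(1),o[2].round(1),o[1].round(1))
E
```

```text
meas [301.88888889 265.11111111] [286.55555556 239.55555556] [313.44444444 264.88888889]
0 [305.4 272.1] [286.2 239.3] [316. 268.]
0.05 [306.7 272.1] [285.4 240. ] [317.1 267.7]
0.1 [308.1 272.1] [284.6 240.8] [318.1 267.2]
0.15 [309.4 272. ] [284.  241.6] [319.1 266.7]
```

The capacitor is square to the lane: the edge slope gives a yaw of about 0.01 rad. I'll push it over the crest to the stop.

```bash
python3 - <<'E'
from h import *
R=Rz(YW)
for x in(-.025,-.005,.010,.020,.030,.038,.042):
    manip.move_linear(cw(x,-.003,axis(x+.036)+.008),R,vel=.025);print(x,tc())
manip.pause(.3);print(tc())
shot("scene","p5",230,190,160,120,5);shot("side","p6",170,185,175,130,4.5)
E
```

```text
-0.025 [ 1.26917e+01 -2.50000e-02 -3.00000e-03  4.91000e-02 -6.00000e-01
 -7.37800e-01  1.28200e-01]
-0.005 [ 1.3650e+01 -5.0000e-03 -3.1000e-03  5.1900e-02  8.5300e-02 -1.2015e+00
 -2.1940e-01]
0.01 [ 1.44083e+01  1.01000e-02 -3.00000e-03  5.40000e-02 -6.72600e-01
 -1.53300e-01  4.50200e-01]
0.02 [ 1.49583e+01  2.02000e-02 -3.00000e-03  5.39000e-02  1.61200e-01
 -9.22000e-02 -1.28100e-01]
0.03 [ 1.55083e+01  3.00000e-02 -3.00000e-03  5.39000e-02 -2.64400e-01
  4.30100e-01 -3.17600e-01]
0.038 [ 1.5975e+01  3.8100e-02 -3.0000e-03  5.3900e-02 -2.9670e-01 -7.0380e-01
 -2.2920e-01]
0.042 [ 1.62833e+01  4.21000e-02 -3.00000e-03  5.40000e-02  5.23900e-01
  1.05410e+00  4.41700e-01]
[ 1.65833e+01  4.20000e-02 -3.00000e-03  5.40000e-02 -1.62000e-02
 -4.60000e-02  5.13400e-01]
```

View pics/p5.png

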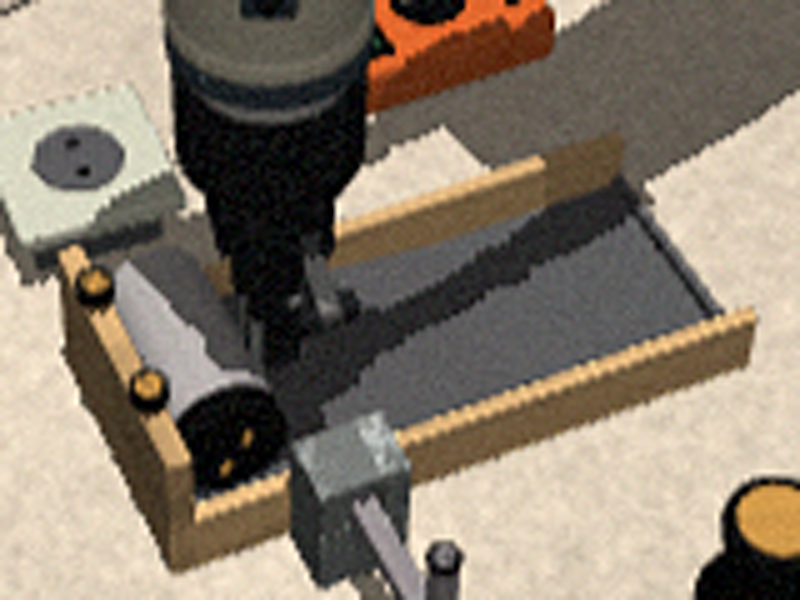

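View pics/p6.png

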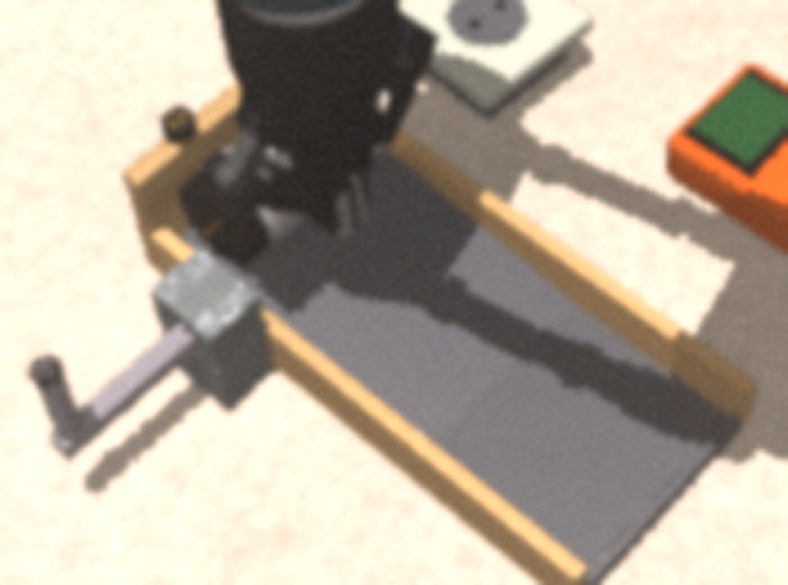

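Home or nearly so. I'll inch forward until the force rises, which will also square it against the stop.

```bash
python3 - <<'E'
from h import *
R=Rz(YW)
x=.042
for i in range(8):
    x+=.001
    manip.move_linear(cw(x,-.003,.054),R,vel=.01);manip.pause(.05)
    f=np.mean([tc()] ,axis=0);print(x,f)
    if abs(f[4])>3:break
manip.pause(.3);print(tc())
E
```

```text
0.043000000000000003 [ 1.69833e+01  4.30000e-02 -3.00000e-03  5.40000e-02  5.07000e-02
  5.25100e-01 -7.82700e-01]
0.044000000000000004 [ 1.72833e+01  4.32000e-02 -3.00000e-03  5.39000e-02 -4.52450e+00
  4.26700e-01  2.50760e+00]
[ 1.75833e+01  4.32000e-02 -3.00000e-03  5.39000e-02 -5.28390e+00
 -5.28800e-01  2.05330e+00]
```

Firm contact at TCP x = 43.2 mm puts the capacitor's axis at about 79 mm, which is home. I'll back off and look from above.

```bash
python3 - <<'E'
from h import *
R=Rz(YW)
manip.move_linear(cw(.025,-.003,.054),R,vel=.04)
manip.move_linear(cw(.025,-.003,.16),R,vel=.15)
manip.movep(cw(.06,.06,.30),R);manip.pause(.1)
c=get_calibration("wrist");im=camera("wrist");cv2.imwrite("pics/w4.png",im[:,:,::-1]);np.save("w4.npy",c,allow_pickle=True)
cv2.imwrite("pics/w4z.png",cv2.resize(cv2.convertScaleAbs(im[140:290,130:400,::-1],alpha=1.7),None,fx=2.9,fy=2.9,interpolation=cv2.INTER_CUBIC));print(tc())
E
```

```text
[19.8917  0.0595  0.0592  0.2968  0.7188  0.5787  0.1116]
```

View pics/w4z.png

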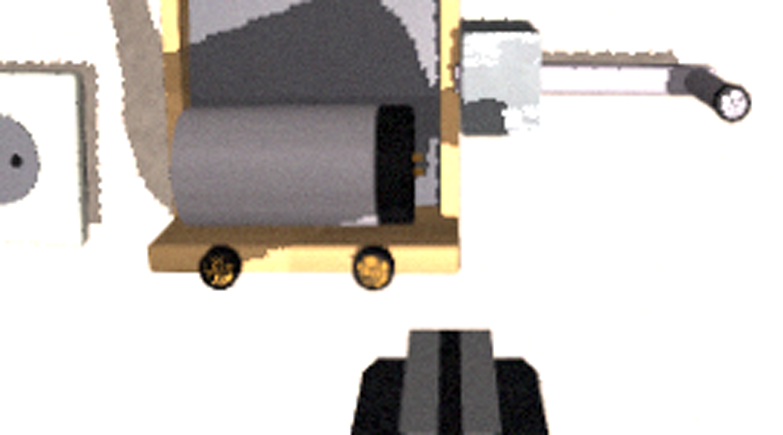

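```bash
python3 - <<'E'
from h import *
c=np.load("w4.npy",allow_pickle=True).item();P=lambda u,v:np.array([(u+.5)/2.9-.5+130,(v+.5)/2.9-.5+140])
for nm,p,z in(("capL",(172,170),.05),("capR",(414,165),.045),("rear-a",(200,108),.045),("rear-b",(400,104),.045),("pin",(733,103),.1),("pinbase",(690,80),.05),("stopR",(460,245),.075),("stopL",(150,247),.075)):
    d=wonz(c,P(*p),z)[:2]-[X0,Y0];print(nm,(d@UX).round(4),(d@UY).round(4))
E
```

```text
capL 0.0805 -0.0566
capR 0.0803 0.0447
rear-a 0.0554 -0.044
rear-b 0.0548 0.0393
pin 0.0439 0.1602
pinbase 0.0434 0.1568
stopR 0.1048 0.0633
stopL 0.106 -0.0609
```

The capacitor is home and square: its rear line is at x = 55 mm at both ends, and its centre is at y ≈ -5 mm. The pin is at x = 44 mm, y ≈ 160 mm. Next the bolt.

```bash
python3 - <<'E'
from h import *
R=Rz(YW)
manip.movep(cw(.044,.215,.20),R)
manip.move_linear(cw(.044,.215,.087),R,vel=.1);print(tc())
y=.215
while y>.11:
    y-=.010 if y>.13 else .002
    try: manip.move_linear(cw(.044,y,.087),R,vel=.03)
    except manip.PlanningError as e: print(e);break
    f=tc();print(f)
    if abs(f[5])>9:break
shot("side","p7",150,185,175,130,4.5)
E
```

```text
[21.9417  0.0445  0.2153  0.0883 -0.249  -0.3387 -0.191 ]
[22.425   0.0441  0.2047  0.0871 -0.0359 -0.9732 -0.5167]
[22.9083  0.0441  0.1948  0.087   0.8948  0.179  -0.3126]
[23.3917  0.0441  0.1848  0.0871 -0.293  -0.5969  0.3138]
[23.875   0.0441  0.1747  0.087   0.4401  0.0521 -0.1688]
[24.3583  0.044   0.1646  0.087   0.3792  0.9832  0.7203]
[24.8417  0.044   0.1546  0.087   0.207   0.1497 -0.6968]
[ 2.5325e+01  4.4000e-02  1.4450e-01  8.7000e-02 -1.6320e-01  2.2500e-02
 -3.6860e-01]
[25.8083  0.044   0.1346  0.087  -0.1144  0.3713 -0.2437]
[26.2917  0.0441  0.1245  0.087   0.8186  0.2622  0.1544]
[26.5417  0.044   0.1229  0.087   0.1824  0.1     1.0427]
[26.7917  0.0439  0.1222  0.0871  0.6518  3.2218  0.0993]
[27.0417  0.0439  0.1219  0.0873  1.1683 11.0851 -2.0936]
```

View pics/p7.png

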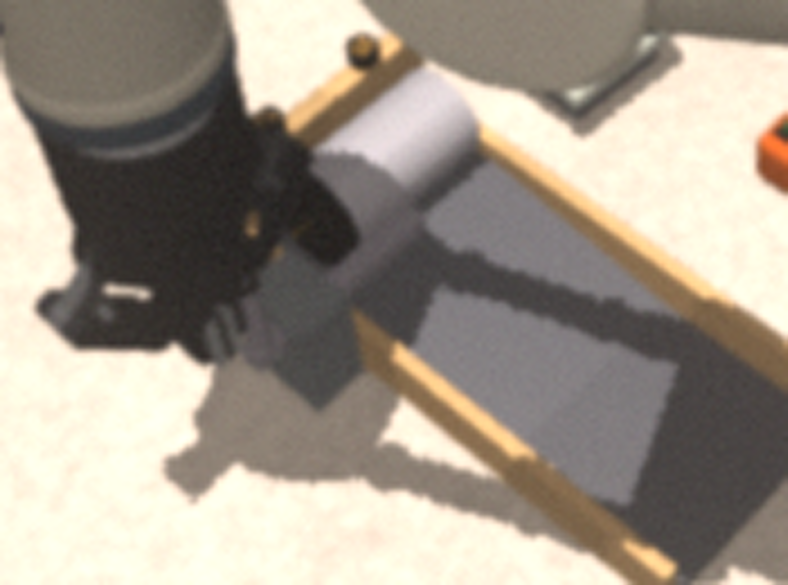

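The hard stop came at y = 121.9 mm, which is where full travel should end (about 122 mm). I'll withdraw and check.

```bash
python3 - <<'E'
from h import *
R=Rz(YW)
manip.move_linear(cw(.044,.155,.087),R,vel=.06)
manip.move_linear(cw(.044,.155,.20),R,vel=.15)
manip.movep(cw(.06,.06,.30),R);manip.pause(.1)
c=get_calibration("wrist");im=camera("wrist");np.save("w5.npy",c,allow_pickle=True)
cv2.imwrite("pics/w5z.png",cv2.resize(cv2.convertScaleAbs(im[140:290,130:400,::-1],alpha=1.7),None,fx=2.9,fy=2.9,interpolation=cv2.INTER_CUBIC));print(tc())
E
```

```text
[29.5083  0.0593  0.0613  0.2966  0.864   0.1803 -0.0313]
```

View pics/w5z.png

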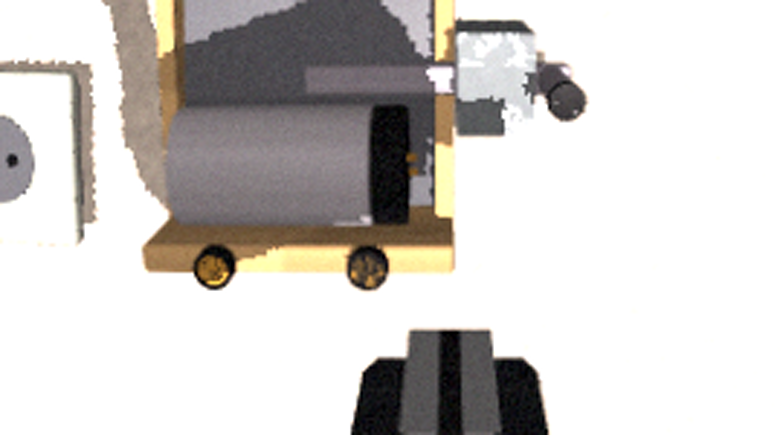

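```bash
python3 - <<'E'
from h import *
c=np.load("w5.npy",allow_pickle=True).item();P=lambda u,v:np.array([(u+.5)/2.9-.5+130,(v+.5)/2.9-.5+140])
for nm,p,z in(("pin",(567,101),.1),("barend",(306,80),.05),("rear-a",(200,108),.045),("rear-b",(390,104),.045),("capL",(167,170),.05),("capR",(408,165),.045)):
    d=wonz(c,P(*p),z)[:2]-[X0,Y0];print(nm,(d@UX).round(4),(d@UY).round(4))
manip.close_job()
E
```

```text
pin 0.0438 0.1023
barend 0.0438 0.0042
rear-a 0.0555 -0.0418
rear-b 0.0547 0.0375
capL 0.0806 -0.0565
capR 0.0802 0.0445
the job is handed in; nothing more can be done
```

The capacitor is home against the stop and the bolt is fully across behind it. I handed the job in at about 29.5 s of the 53 s allowed; no verdict was reported.

With the fingers shut and kept behind it, I pushed the capacitor up the ramp at about 0.025–0.03 m/s. I continued over the crest until it pressed on the stop with about 5 N. I then pushed the bolt pin in from outside until it met a hard end, at about 11 N, and withdrew the arm clear of everything.

**Last checks, in the cradle's frame:**

| What | Measured | Expected |
|---|---|---|
| Capacitor axis, x | about 80 mm | 80 mm (75–87 allowed) |
| Capacitor centre, y | about -6 mm | 0 mm (±12 allowed) |
| Capacitor squareness | about 0.01 rad | below 0.1 rad |
| Bolt pin, y | 102.3 mm | 102 mm at full travel |
| Bolt's inner end, y | 4.2 mm | 3 mm at full travel |

**Disagreements:**
- **Early fit:** the first fit from the scene and side cameras read heights 2–8 mm low. It also differed from the wrist camera by about 3–4 mm in position and 0.02 rad in yaw, so I used the wrist-camera fit.
- **Bolt pin before the push:** it read y = 160 mm, not the stated 167 mm. Either the bolt was already about 7 mm in or the picture was slightly misread. Either way it was within the 15 mm limit for "drawn back".
- **Other objects:** no contact was planned or seen, but I did not measure whether the multimeter, lamp holder, socket and screwdriver had moved.

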